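# Pellet out of the die, sample plate out of its box

### The job

A freshly pressed pellet, still in its steel collar, sits in the open die: lift the collar out and stand it upright in the white weighing boat, without letting it fall, while the sample box is kept shut against moisture. Then swing the box's hinged cover right over to its stop so that it stays up, draw the sample plate straight up out of its slot, and finish while holding it upright over the weighing boat, ready for the pellet: its face square to the front edge of the bench and its lower edge about 10 cm above the bench top. Do not knock the plate against the pellet, the boat, the plunger, the bottle or the jar, and leave the boat and those bystanders standing where they are.

Things in the scene. Friction and masses are not known exactly. Their poses are not given: they have to be found in the camera images.
- collar: Bright steel collar with a white pellet in it, one rigid piece, about 45 g: round spigot 20 mm across and 12 mm high, above it a knurled flange 28 mm across and 14 mm high. Origin: centre of the spigot's underside, z up. In the die the spigot is sunk in the cavity and the flange rests on the die's top face: only the flange, 36 to 50 mm above the bench, can be gripped.
- die: Dark steel open pellet die, fixed: a square foot 70 x 70 x 10 mm with a round barrel 56 mm in diameter on it, top face 36 mm above the bench, with a cavity 23 mm wide and 14 mm deep in its middle. Origin: centre of its underside, on the bench. It and the weighing boat may have exchanged places. A black computer tower, 340 mm tall, stands about 10 cm beyond the two places.
- weigh_boat: White square plastic weighing boat, loose, 15 g, 56 x 56 mm at the rim and 15 mm high, with sloping sides and a flat floor about 30 x 30 mm, whose top is 3 mm above the bench. Origin: centre of its underside.
- sample_box: White box, fixed, 130 (x) x 110 mm (y), on a plate 154 x 134 x 6 mm, black round ports on two sides; rim 74 mm up, on it a grey cover 32 mm high. Origin: centre of underside, on the bench; x points to the hinge side, left as seen from the robot (within 0.3 rad), z up. The plate stands in its middle in two guide channels, 50 mm high, 1.5 mm play all round.
- cover (a joint): Hinge of the grey cover of the sample box, rad: 0 shut, grows as its right-hand edge swings up and over to the left, stop at 1.7. The axis is the box's y axis through point cover_hinge. Friction (0.14 N m) holds the cover at any angle; about 2 N at the handle moves it.
- cover_handle (a point): Middle of the round steel bar handle on the cover, along the box's y: 8 mm thick, 72 mm between its posts, 26 mm free beneath it. Shut, it is 136 mm above the bench, 115 mm from the hinge axis (to the right) and 62 mm above it; it turns with the cover. At 1.7 rad it is 76 mm beyond (to the left of) and 106 mm above the hinge axis. Axes turn with the cover.
- cover_hinge (a point): Point on the hinge axis: at the left rim of the box, 65 mm along the box's x axis from its origin, 74 mm above the bench; axes as the box.
- sample_plate: Sample plate, loose, about 80 g, hidden in the shut box: aluminium, 50 mm wide (x), 5 mm thick (y, the face's normal), 66 mm high, 22 mm bore; on top a black grip rail 42 (x) x 10 (y) x 25 mm; 90 mm high in all. Origin: middle of its lower edge, z up. In the box it has the box's axes, lower edge 6 mm above the bench, rail 22 mm above the rim; it must rise 70 mm to come clear.
- bench_axes (a point): Fixed point on the bench top; its y axis runs parallel to the front edge and its x axis points away from the robot. The plate faces the front squarely when the plate's y axis lies along this x axis, either way round.
- die_plunger: Bystander: grey steel die plunger standing on its wide head, 22 mm in diameter, 48 mm high. Origin: centre of its underside.
- bottle: Bystander: white reagent bottle with a red cap, 48 mm in diameter, 110 mm high. Origin: centre of its underside.
- jar: Bystander: white sample jar with a white screw lid, 58 mm in diameter, 62 mm high. Origin: centre of its underside.

How it is judged:
By the outcome, as a careful person would: the job done as asked, in the order asked, and still so for the second after the job is handed in, while the arm keeps its last pose, push and grip.
It also fails if it takes over 69 s, if anything falls off the work surface, if the arm or the gripper's body presses on something with over 40 N, if the wrist force passes 120 N, or if a joint passes its speed limit or range.

### The arm

A 7-joint arm with a two-finger parallel gripper is mounted at the origin on a cart in front of the work surface, level with it; the furniture and walls round the work are solid. World frame = base frame: x ahead of the robot, y to its left, z up, the work surface at z = 0. Lengths are in m, angles in rad, forces in N, time in s.
With the tool pointing down it reaches from about 0.4 to 0.9 m from the base axis. Payload 5.5 kg.
Tool frame: the origin (TCP) lies midway between the tips of the shut fingers; the grasp point (between the pads) lies arm.grasp_offset behind it (arm.grasp_offset is the distance from the TCP to the grasp point, in m); z points along the fingers, y is the direction in which the jaws open and shut (so a half turn about z gives the same grasp; the last joint's range is limited). The gripper opens to 85 mm and grips with 20 to 120 N. Pads are 22 mm wide; open, the fingers measure 114 mm over their backs; the gripper's body (76 mm by 85 mm) begins 54 mm behind the grasp point. The pads swing forward as they close: fully open they stand 13 mm farther back than shut.
Start: joints at [-1.001, 0.501, -0.427, 1.55, 0.221, 1.138, -0.21], TCP at [0.196, 0.62, 0.231] pointing down, gripper open.
Joint ranges: [-2.88, 2.88], [-0.31, 2.03], [-1.54, 1.56], [0.2, 2.42], [-1.41, 4.55], [0.19, 2.02], [-2.57, 2.57]. Speed limits (rad/s): [2.57, 2.57, 3.14, 3.14, 3.14, 3.14, 3.14].

### API

Orientations are given as a unit quaternion [x, y, z, w].
In Python, from plant import arm gives the robot as it stands.
- The arm moves only by the shell command python3 -m handwheel 'ROWS' [FORCE]. ROWS is JSON, a list of rows, each an object of numbers: "wx", "wy", "wz": the turn, a rotation vector about the tool's x, y, z in degrees; "dx", "dy", "dz": the shift along the tool's x, y, z in m; "hand": the finger opening in m, from 0 to 0.0854. A call has 1 to 5 rows; each row is the pose to reach, as a shift and turn from the pose commanded when the call began, along the tool's axes at that moment; what a row does not reach only later rows make up. A row lasts 1/10 s, in which the tool goes at most 50 mm and 8.59 degrees, less where a joint would pass 70% of its speed; a pose out of reach is approached as far as the arm can. A call with a gripper value outside its range is refused whole. The fingers move at their own pace and stop on an object; FORCE is the grip in N (left out, the last holds). Time passes only in rows, so rows that repeat a pose let the fingers close. It gives the time, the measured TCP pose, the force and the opening at its end, in the units of the state.
- arm.read_state(): the state, without advancing time (a new reading comes with each control period).
- arm.read_camera(name): name is "scene" or "side" or "wrist"; returns a dict with "image" (420x560x3 uint8, blue, green, red), "mtx" (3x3 intrinsics, pixels), "position" and "rotation" of the camera in the world. Camera axes: x right, y up, looking along -z (the intrinsics and any distortion apply to the point x, -y, -z); pixel columns grow to the right and rows downward; lengths in m; the calibration is good to about 2 mm. A picture is of the moment at which its call begins. There is no depth.
- arm.close_job(): hands the job in, once; it reports no verdict.
The state is a dict: "clock": time; "qpos": joint angles; "qvel": joint speeds; "effort": joint torques, N m; "tcp_pos": TCP position; "tool_rot": TCP orientation; "wrist_force": force on the tool from outside, world axes, zero at the start; "wrist_torque": the same for the moment, N m; "grip_width": finger opening in m.
Only numpy, scipy, OpenCV 4.12 (cv2) and the standard library are available. Lean on these libraries where they do the work, as an engineer would, in place of code of your own. Each camera call takes 0.05 s, during which the arm holds its last target. There are 200 camera calls.

## Working session

There is one attempt and no reset: what is moved stays moved. The work goes in short steps, Python scripts to look and compute and a shell command to move; the robot and the scene stay as the last step left them, time stands still between calls to the robot, and variables do not carry over. Pictures are saved under pics/ and viewed, about 8 in all and at most 12, crops included, and the job is handed in when it is done.

```bash
ls; mkdir -p pics; python3 - <<'E'
from plant import arm
import cv2,numpy as np
s=arm.read_state();print(s, arm.grasp_offset)
ims=[]
for n in("scene","side"):
    c=arm.read_camera(n);cv2.imwrite(f"pics/{n}0.png",c["image"]);np.savez(f"pics/{n}0.npz",**{k:v for k,v in c.items()});print(n,c.keys(),c["mtx"],c["position"],c["rotation"])
E
```

```text
pics
{'clock': 0.0, 'qpos': array([-1.00079614,  0.50188867, -0.42676986,  1.55146431,  0.22078744,
        1.13828588, -0.21031268]), 'qvel': array([ 1.36897055e-03,  8.56029248e-05,  5.68179893e-04,  7.32653179e-04,
       -7.23395058e-04, -1.47617861e-03, -1.38263032e-03]), 'effort': array([ 7.34320583e-04, -5.69529033e+01, -5.81576094e+00, -2.80940205e+01,
        1.06352818e-02,  1.21527337e-02, -5.38740551e-06]), 'tcp_pos': array([0.19614289, 0.61896292, 0.23022591]), 'tool_rot': array([ 1.52788707e-01,  9.88258376e-01, -9.78125066e-04, -1.91324421e-04]), 'wrist_force': array([-0.08378927, -0.02284526, -0.04749182]), 'wrist_torque': array([0.02122235, 0.03294891, 0.03375611]), 'grip_width': 0.08548348874946211} 0.0187
scene dict_keys(['image', 'mtx', 'position', 'rotation']) [[545.36484746   0.         274.36176062]
 [  0.         545.36484746 205.83282078]
 [  0.           0.           1.        ]] [-0.28449847  1.12881394  0.77773183] [-0.15476444  0.50237674  0.81584792 -0.24095175]
side dict_keys(['image', 'mtx', 'position', 'rotation']) [[467.87467687   0.         279.34735246]
 [  0.         467.87467687 204.76562994]
 [  0.           0.           1.        ]] [ 0.08737926 -0.90415285  0.95764022] [ 0.40092946 -0.07913875 -0.17096633  0.89652838]
```

View pics/scene0.png

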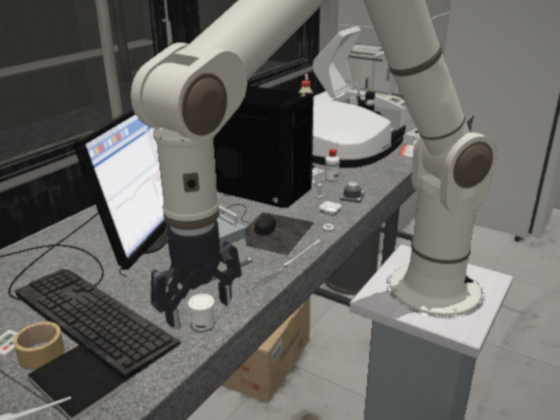

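View pics/side0.png

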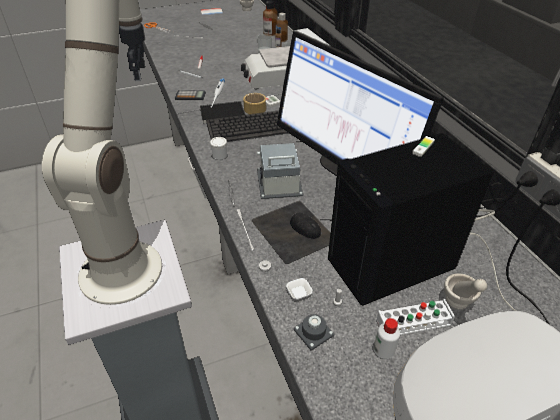

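The side view shows the die with collar at (315,327), boat at (299,289), plunger at (338,297), bottle at (388,338), box at (280,170) and jar at (218,148). The scene view shows the jar at (201,311) and the die at (352,190).

```bash
cat > h.py <<'E'
import numpy as np,cv2
from scipy.spatial.transform import Rotation as R
def load(n): return dict(np.load(f"pics/{n}.npz"))
def snap(cam,n):
    from plant import arm
    c=arm.read_camera(cam);np.savez(f"pics/{n}.npz",**c);cv2.imwrite(f"pics/{n}.png",c["image"]);return c
def ray(c,u,v):
    d=np.linalg.inv(c["mtx"])@[u,v,1];d=R.from_quat(c["rotation"]).apply([d[0],-d[1],-d[2]])
    return c["position"],d
def onz(c,u,v,z):
    p,d=ray(c,u,v);return (p+d*(z-p[2])/d[2]).round(4)
def proj(c,P):
    q=R.from_quat(c["rotation"]).inv().apply(np.atleast_2d(P)-c["position"])
    q=q*[1,-1,-1];w=(c["mtx"]@q.T).T;return (w[:,:2]/w[:,2:]).round(1)
E
python3 - <<'E'
from h import *
s=load("side0");g=load("scene0")
for n,u,v,z in[("collar top",315,321,.05),("boat rim",299,288,.015),("plunger top",338,292,.048),("bottle cap",390,324,.11),("jar lid",218,142,.062),("handle",281,160,.136)]:print(n,onz(s,u,v,z))
for n,u,v,z in[("collar top",352,185,.05),("boat rim",330,208,.015),("jar lid",201,301,.062)]:print("scene",n,onz(g,u,v,z))
for n,uv in(("side0",[(170,130),(200,190),(230,253),(260,315),(285,365)]),):
    for u,v in uv:print(u,onz(s,u,v,0))
a=cv2.resize(s["image"][110:220,190:330],None,fx=4,fy=4,interpolation=cv2.INTER_CUBIC)
b=cv2.resize(s["image"][250:370,250:420],None,fx=3.3,fy=3.3,interpolation=cv2.INTER_CUBIC)
cv2.imwrite("pics/a.png",cv2.resize(np.vstack([a[:, :560],b[:396,:560] if b.shape[1]>=560 else a]),None,fx=.7,fy=.7))
E
```

```text
collar top [ 0.3961 -0.3606  0.05  ]
boat rim [ 0.4118 -0.236   0.015 ]
plunger top [ 0.4833 -0.305   0.048 ]
bottle cap [ 0.5204 -0.4617  0.11  ]
jar lid [0.3874 0.3977 0.062 ]
handle [0.5096 0.132  0.136 ]
scene collar top [ 0.3907 -0.3414  0.05  ]
scene boat rim [ 0.4047 -0.2207  0.015 ]
scene jar lid [0.388  0.4093 0.062 ]
170 [0.2634 0.6294 0.    ]
200 [ 0.2796  0.2483 -0.    ]
230 [ 0.2883 -0.045   0.    ]
260 [ 0.2959 -0.266   0.    ]
285 [ 0.3025 -0.4105  0.    ]
```

```bash
python3 - <<'E'
from h import *
s=load("side0")
g=cv2.GaussianBlur(cv2.cvtColor(s["image"],cv2.COLOR_BGR2GRAY),(0,0),1)
l=cv2.createLineSegmentDetector().detect(g)[0][:,0]
for a in l:
    L=np.hypot(a[2]-a[0],a[3]-a[1]); 
    if L>30 and 140<a[0]<310:
        p,q=onz(s,a[0],a[1],0),onz(s,a[2],a[3],0)
        if abs(p[0]-.285)<.05 and abs(q[0]-.285)<.05: print(a.round(1),p,q,np.degrees(np.arctan((q-p)[0]/(q-p)[1])).round(2))
E
```

```text
[194.  168.8 177.2 129.2] [0.2886 0.3636 0.    ] [0.2897 0.6248 0.    ] 0.24
[296.  405.3 239.7 274.8] [ 0.2894 -0.5029  0.    ] [ 0.289  -0.1282  0.    ] -0.06
[213.  212.6 193.2 171.2] [0.2892 0.131  0.    ] [0.2832 0.3519 0.    ] -1.56
[178.9 120.2 312.8 418.8] [0.3095 0.6856 0.    ] [ 0.3101 -0.5412  0.    ] -0.03
[144.2  43.2 179.  119.7] [ 0.3085  1.4627 -0.    ] [ 0.3106  0.689  -0.    ] -0.16
[156.8  82.4 144.6  53.6] [0.2887 1.0242 0.    ] [0.2895 1.3395 0.    ] 0.15
[237.7 270.8 224.7 239.3] [ 0.2884 -0.1133  0.    ] [0.2898 0.0108 0.    ] 0.65
```

View pics/a.png

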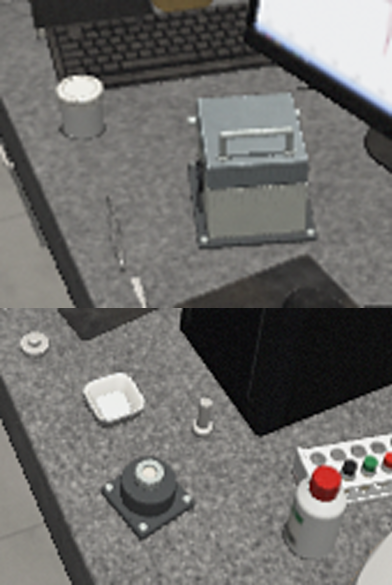

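```bash
cat >> h.py <<'E'
def rel(pos,yaw=0,tilt=0):
    """print tool-axis shift to world TCP pos, and rotvec to: tool x=+Y, y=+X, z down, then yawed (deg, ccw from above)"""
    from plant import arm
    s=arm.read_state();T=R.from_quat(s["tool_rot"])
    G=R.from_euler("z",yaw,degrees=True)*R.from_matrix(np.array([[0,1,0],[1,0,0],[0,0,-1.]]))
    print("t",s["clock"].round(2) if hasattr(s["clock"],'round') else s["clock"],"tcp",s["tcp_pos"].round(4),"F",s["wrist_force"].round(1),"w",round(s["grip_width"],4),"q",s["qpos"].round(2))
    print(" d",T.inv().apply(np.array(pos)-s["tcp_pos"]).round(4)," w",(T.inv()*G).as_rotvec(degrees=True).round(2))
E
python3 -m handwheel '[{"dx":-0.245,"dy":-0.1,"dz":-0.07,"wz":43},{"dx":-0.245,"dy":-0.1,"dz":-0.07,"wz":43},{"dx":-0.245,"dy":-0.1,"dz":-0.07,"wz":43},{"dx":-0.245,"dy":-0.1,"dz":-0.07,"wz":43},{"dx":-0.245,"dy":-0.1,"dz":-0.07,"wz":43}]'
python3 -c "
from h import *
rel([.42,.2,.32])"
```

```text
t 0.1 tcp [0.1961 0.619  0.2303] F [-0.8  0.1  0.5] w 0.0855 q [-1.    0.5  -0.43  1.55  0.22  1.14 -0.21]
 d [-0.3399 -0.332  -0.0891]  w [-9.000e-02  6.000e-02  7.243e+01]schema error: expected keys wx, wy, wz, dx, dy, dz, hand
```

```bash

python3 -m handwheel '[{"wx":0,"wy":0,"wz":43,"dx":-0.245,"dy":-0.1,"dz":-0.07,"hand":0.085},{"wx":0,"wy":0,"wz":43,"dx":-0.245,"dy":-0.1,"dz":-0.07,"hand":0.085},{"wx":0,"wy":0,"wz":43,"dx":-0.245,"dy":-0.1,"dz":-0.07,"hand":0.085},{"wx":0,"wy":0,"wz":43,"dx":-0.245,"dy":-0.1,"dz":-0.07,"hand":0.085},{"wx":0,"wy":0,"wz":43,"dx":-0.245,"dy":-0.1,"dz":-0.07,"hand":0.085}]'
python3 -c "
from h import *
rel([.42,.2,.32])"
```

```text
clock: 0.6
tcp_pos: [0.3831, 0.4633, 0.2954]
tool_rot: [0.507, 0.862, -0.0, -0.0]
wrist_force: [0.2, -0.1, -0.8]
grip_width: 0.0848
t 0.6 tcp [0.3831 0.4633 0.2954] F [ 0.2 -0.1 -0.8] w 0.0848 q [-0.75  0.34 -0.23  1.61  0.08  1.21 -0.48]
 d [-0.248  -0.0959 -0.0245]  w [-3.000e-02  2.000e-02  2.911e+01]
```

```bash

python3 -m handwheel '[{"wx":0,"wy":0,"wz":29.1,"dx":-0.248,"dy":-0.096,"dz":-0.024,"hand":0.085},{"wx":0,"wy":0,"wz":29.1,"dx":-0.248,"dy":-0.096,"dz":-0.024,"hand":0.085},{"wx":0,"wy":0,"wz":29.1,"dx":-0.248,"dy":-0.096,"dz":-0.024,"hand":0.085},{"wx":0,"wy":0,"wz":29.1,"dx":-0.248,"dy":-0.096,"dz":-0.024,"hand":0.085},{"wx":0,"wy":0,"wz":29.1,"dx":-0.248,"dy":-0.096,"dz":-0.024,"hand":0.085}]'
python3 -m handwheel '[{"wx":0,"wy":0,"wz":0,"dx":-0.25,"dy":0,"dz":0,"hand":0.085},{"wx":0,"wy":0,"wz":0,"dx":-0.25,"dy":0,"dz":0,"hand":0.085},{"wx":0,"wy":0,"wz":0,"dx":-0.25,"dy":0,"dz":0,"hand":0.085},{"wx":0,"wy":0,"wz":0,"dx":-0.25,"dy":0,"dz":0,"hand":0.085},{"wx":0,"wy":0,"wz":0,"dx":-0.25,"dy":0,"dz":0,"hand":0.085}]'
python3 -c "
from h import *
rel([.39,-.3,.25])"
```

```text
clock: 1.1
tcp_pos: [0.4176, 0.2165, 0.3176]
tool_rot: [0.706, 0.709, -0.0, -0.0]
wrist_force: [1.3, 0.3, -0.2]
grip_width: 0.0851
clock: 1.6
tcp_pos: [0.4188, -0.0333, 0.3176]
tool_rot: [0.705, 0.709, 0.0, -0.0]
wrist_force: [0.9, 0.0, 0.3]
grip_width: 0.085
t 1.6 tcp [ 0.4188 -0.0333  0.3176] F [0.9 0.  0.3] w 0.085 q [-0.23 -0.04  0.24  1.99  0.01  1.19  0.01]
 d [-0.2665 -0.0305  0.0676]  w [ 0.01 -0.02  0.36]
```

```bash

python3 -m handwheel '[{"wx":0,"wy":0,"wz":0.4,"dx":-0.28,"dy":-0.03,"dz":0.04,"hand":0.085},{"wx":0,"wy":0,"wz":0.4,"dx":-0.28,"dy":-0.03,"dz":0.04,"hand":0.085},{"wx":0,"wy":0,"wz":0.4,"dx":-0.28,"dy":-0.03,"dz":0.04,"hand":0.085},{"wx":0,"wy":0,"wz":0.4,"dx":-0.28,"dy":-0.03,"dz":0.04,"hand":0.085},{"wx":0,"wy":0,"wz":0.4,"dx":-0.28,"dy":-0.03,"dz":0.04,"hand":0.085}]'
python3 -m handwheel '[{"wx":0,"wy":0,"wz":0,"dx":-0.02,"dy":0,"dz":0,"hand":0.085},{"wx":0,"wy":0,"wz":0,"dx":-0.02,"dy":0,"dz":0,"hand":0.085},{"wx":0,"wy":0,"wz":0,"dx":-0.02,"dy":0,"dz":0,"hand":0.085}]'
python3 -c "
from h import *
c=snap('wrist','w1')
print(c['position'],c['mtx'],R.from_quat(c['rotation']).as_matrix().round(2))
print(proj(c,[[.395,-.355,.05],[.408,-.23,.015],[.483,-.305,.048]]))
rel([.39,-.35,.25])"
```

```text
clock: 2.1
tcp_pos: [0.3939, -0.2793, 0.2823]
tool_rot: [0.707, 0.707, 0.0, 0.0]
wrist_force: [1.4, 0.2, -0.0]
grip_width: 0.0852
clock: 2.4
tcp_pos: [0.3943, -0.2973, 0.282]
tool_rot: [0.708, 0.707, -0.0, -0.001]
wrist_force: [-0.0, -0.1, -0.9]
grip_width: 0.0847
[ 0.39399219 -0.22472263  0.42505194] [[340.94060536   0.         277.36877561]
 [  0.         340.94060536 208.12285019]
 [  0.           0.           1.        ]] [[ 1.   -0.    0.  ]
 [ 0.    0.96  0.29]
 [-0.   -0.29  0.96]]
[[278.4 222.2]
 [289.8 110. ]
 [356.6 179.7]]
t 2.45 tcp [ 0.3947 -0.2964  0.2821] F [ 0.6  1.3 -0.1] w 0.0849 q [ 0.1   0.15  0.55  1.9  -0.09  1.12  0.68]
 d [-0.0536 -0.0046  0.0321]  w [-0.04 -0.06  0.01]
```

View pics/w1.png

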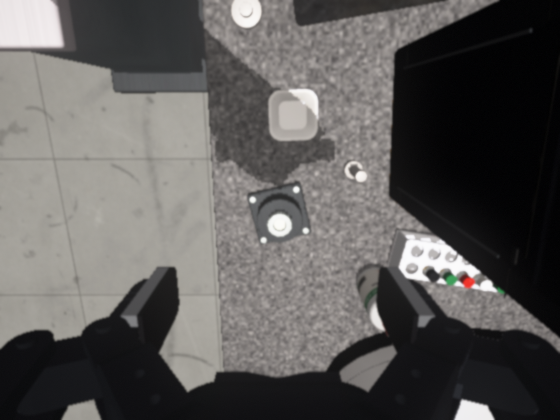

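The wrist view shows the collar top at about (280,224), the boat's rim centre at (294,115), its floor at (294,117), and the plunger at (360,176). The bottle is at about (375,300), clear of the die.

```bash
python3 -c "
from h import *
c=load('w1');im=c['image'];g=cv2.cvtColor(im,cv2.COLOR_BGR2GRAY)
def blob(x0,y0,x1,y1,t):
    m=(g[y0:y1,x0:x1]>t).astype('uint8');n,l,st,ce=cv2.connectedComponentsWithStats(m);i=1+st[1:,4].argmax();print(st[i]+[x0,y0,0,0,0],ce[i]+[x0,y0]);
    r=cv2.minAreaRect(np.argwhere(l==i)[:,::-1].astype('float32'));print('rect',r);return (st[i][0]+x0+(st[i][2]-1)/2,st[i][1]+y0+(st[i][3]-1)/2)
p=blob(255,195,305,235,120);print('collar',p,onz(c,*p,.05))
p=blob(255,80,335,150,140);print('boat rim',p,onz(c,*p,.015))
print('plunger',onz(c,361,176,.048),'bottle cap',onz(c,375,318,.11))
for u,v in [(252,199),(296,189),(306,231),(263,240)]:print('screw',onz(c,u,v,.01))
"
```

```text
[266 212  27  23 485] [279.21030928 224.14020619]
rect ((24.0, 28.0), (22.0, 26.0), 90.0)
collar (np.float64(279.0), np.float64(223.0)) [ 0.3957 -0.356   0.05  ]
[ 269   80   62   61 2696] [294.49146884 111.59050445]
rect ((44.5, 30.0), (60.0, 61.0), 90.0)
boat rim (np.float64(299.5), np.float64(110.0)) [ 0.4192 -0.23    0.015 ]
plunger [ 0.4876 -0.3007  0.048 ] bottle cap [ 0.4983 -0.4424  0.11  ]
screw [ 0.3617 -0.338   0.01  ]
screw [ 0.417 -0.325  0.01 ]
screw [ 0.4309 -0.381   0.01  ]
screw [ 0.375  -0.3936  0.01  ]
```

```bash

python3 -m handwheel '[{"wx":0,"wy":0,"wz":0,"dx":-0.0615,"dy":0.0015,"dz":0.04,"hand":0.085},{"wx":0,"wy":0,"wz":0,"dx":-0.0615,"dy":0.0015,"dz":0.08,"hand":0.085},{"wx":0,"wy":0,"wz":0,"dx":-0.0615,"dy":0.0015,"dz":0.13,"hand":0.085},{"wx":0,"wy":0,"wz":0,"dx":-0.0615,"dy":0.0015,"dz":0.17,"hand":0.085},{"wx":0,"wy":0,"wz":0,"dx":-0.0615,"dy":0.0015,"dz":0.182,"hand":0.06}]'
python3 -m handwheel '[{"wx":0,"wy":0,"wz":0,"dx":0,"dy":0,"dz":0,"hand":0.06},{"wx":0,"wy":0,"wz":0,"dx":0,"dy":0,"dz":0,"hand":0.06},{"wx":0,"wy":0,"wz":0,"dx":0,"dy":0,"dz":0,"hand":0.06}]' 
python3 -c "
from h import *
c=snap('wrist','w2');print(proj(c,[[.396,-.358,.05],[.413,-.235,.015]]))
rel([.396,-.358,.037])"
```

```text
clock: 2.95
tcp_pos: [0.3939, -0.3547, 0.096]
tool_rot: [0.707, 0.708, -0.0, -0.005]
wrist_force: [-0.5, -0.2, -0.2]
grip_width: 0.0727
clock: 3.25
tcp_pos: [0.398, -0.3601, 0.1031]
tool_rot: [0.707, 0.707, 0.001, 0.002]
wrist_force: [-0.2, 0.9, 0.2]
grip_width: 0.06
[[274.4 225.5]
 [302.8  13.8]]
t 3.3 tcp [ 0.3978 -0.36    0.103 ] F [-0.9 -0.5 -1. ] w 0.0599 q [ 0.28  0.48  0.5   1.97 -0.32  0.77  0.97]
 d [ 0.0022 -0.002   0.066 ]  w [ 0.23  0.13 -0.02]
```

View pics/w2.png

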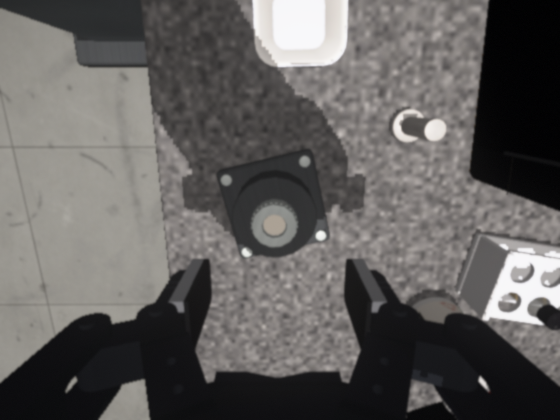

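The collar is at (274,224), within 2 px of the prediction; boat rim spans u 254–347, so its x is about 0.411.

```bash

python3 -m handwheel '[{"wx":0,"wy":0,"wz":0,"dx":0,"dy":0,"dz":0.015,"hand":0.06},{"wx":0,"wy":0,"wz":0,"dx":0,"dy":0,"dz":0.03,"hand":0.06},{"wx":0,"wy":0,"wz":0,"dx":0,"dy":0,"dz":0.043,"hand":0.06},{"wx":0,"wy":0,"wz":0,"dx":0,"dy":0,"dz":0.052,"hand":0.06},{"wx":0,"wy":0,"wz":0,"dx":0,"dy":0,"dz":0.058,"hand":0.06}]'
python3 -m handwheel '[{"wx":0,"wy":0,"wz":0,"dx":0,"dy":0,"dz":0.003,"hand":0.06},{"wx":0,"wy":0,"wz":0,"dx":0,"dy":0,"dz":0.003,"hand":0.06},{"wx":0,"wy":0,"wz":0,"dx":0,"dy":0,"dz":0.003,"hand":0.06},{"wx":0,"wy":0,"wz":0,"dx":0,"dy":0,"dz":0.003,"hand":0.06}]' 
python3 -c "
from h import *
rel([.396,-.358,.037])"
```

```text
clock: 3.8
tcp_pos: [0.3952, -0.3586, 0.0409]
tool_rot: [0.707, 0.707, -0.0, -0.001]
wrist_force: [0.9, -0.1, 0.1]
grip_width: 0.06
clock: 4.2
tcp_pos: [0.3963, -0.3594, 0.04]
tool_rot: [0.707, 0.707, 0.0, 0.0]
wrist_force: [-0.2, -1.1, -0.3]
grip_width: 0.06
t 4.2 tcp [ 0.3963 -0.3594  0.04  ] F [-0.2 -1.1 -0.3] w 0.06 q [ 0.33  0.58  0.44  1.99 -0.39  0.65  1.03]
 d [ 0.0014 -0.0003  0.003 ]  w [ 0.04  0.03 -0.05]
```

```bash

python3 -m handwheel '[{"wx":0,"wy":0,"wz":0,"dx":0.0015,"dy":0,"dz":0.002,"hand":0.04},{"wx":0,"wy":0,"wz":0,"dx":0.0015,"dy":0,"dz":0.002,"hand":0.03},{"wx":0,"wy":0,"wz":0,"dx":0.0015,"dy":0,"dz":0.002,"hand":0.02},{"wx":0,"wy":0,"wz":0,"dx":0.0015,"dy":0,"dz":0.002,"hand":0.01},{"wx":0,"wy":0,"wz":0,"dx":0.0015,"dy":0,"dz":0.002,"hand":0.01}]' 40
python3 -m handwheel '[{"wx":0,"wy":0,"wz":0,"dx":0,"dy":0,"dz":0,"hand":0.01},{"wx":0,"wy":0,"wz":0,"dx":0,"dy":0,"dz":0,"hand":0.01},{"wx":0,"wy":0,"wz":0,"dx":0,"dy":0,"dz":0,"hand":0.01}]'
```

```text
clock: 4.7
tcp_pos: [0.3962, -0.3574, 0.0378]
tool_rot: [0.707, 0.707, 0.0, -0.0]
wrist_force: [-1.1, 1.7, 4.9]
grip_width: 0.0257
clock: 5.0
tcp_pos: [0.3962, -0.3574, 0.0378]
tool_rot: [0.707, 0.707, 0.0, -0.0]
wrist_force: [-0.1, 2.4, 5.7]
grip_width: 0.0262
```

```bash

python3 -m handwheel '[{"wx":0,"wy":0,"wz":0,"dx":0,"dy":0,"dz":-0.004,"hand":0.01},{"wx":0,"wy":0,"wz":0,"dx":0,"dy":0,"dz":-0.01,"hand":0.01},{"wx":0,"wy":0,"wz":0,"dx":0,"dy":0,"dz":-0.02,"hand":0.01},{"wx":0,"wy":0,"wz":0,"dx":0,"dy":0,"dz":-0.032,"hand":0.01},{"wx":0,"wy":0,"wz":0,"dx":0,"dy":0,"dz":-0.045,"hand":0.01}]'
python3 -m handwheel '[{"wx":0,"wy":0,"wz":0,"dx":0,"dy":0,"dz":-0.01,"hand":0.01},{"wx":0,"wy":0,"wz":0,"dx":0,"dy":0,"dz":-0.015,"hand":0.01},{"wx":0,"wy":0,"wz":0,"dx":0,"dy":0,"dz":-0.015,"hand":0.01}]'
python3 -c "
from h import *
c=snap('wrist','w3')
rel([.411,-.235,.1])
g=cv2.cvtColor(c['image'],cv2.COLOR_BGR2GRAY)
for t in(150,180): 
  m=(g[0:150,200:380]>t).astype('uint8');n,l,st,ce=cv2.connectedComponentsWithStats(m);i=1+st[1:,4].argmax();print(st[i])
"
```

```text
clock: 5.5
tcp_pos: [0.396, -0.3578, 0.0837]
tool_rot: [0.707, 0.707, -0.0, 0.0]
wrist_force: [1.0, 0.1, -0.9]
grip_width: 0.026
clock: 5.8
tcp_pos: [0.3967, -0.358, 0.0986]
tool_rot: [0.707, 0.707, 0.0, 0.001]
wrist_force: [-0.2, -0.3, -1.0]
grip_width: 0.0261
t 5.85 tcp [ 0.3963 -0.3576  0.098 ] F [-0.3  0.2 -0.1] w 0.0261 q [ 0.28  0.48  0.5   1.97 -0.33  0.76  0.97]
 d [ 0.1226  0.0146 -0.0021]  w [ 0.05  0.02 -0.03]
[  53    0  103   82 6589]
[  54    0   98   70 6213]
```

View pics/w3.png

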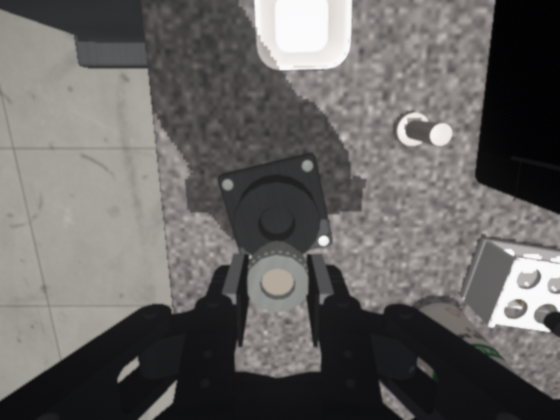

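```bash

python3 -m handwheel '[{"wx":0,"wy":0,"wz":0,"dx":0.02,"dy":0.003,"dz":0,"hand":0.01},{"wx":0,"wy":0,"wz":0,"dx":0.05,"dy":0.006,"dz":0,"hand":0.01},{"wx":0,"wy":0,"wz":0,"dx":0.08,"dy":0.01,"dz":0,"hand":0.01},{"wx":0,"wy":0,"wz":0,"dx":0.105,"dy":0.013,"dz":0,"hand":0.01},{"wx":0,"wy":0,"wz":0,"dx":0.118,"dy":0.0145,"dz":0,"hand":0.01}]'
python3 -m handwheel '[{"wx":0,"wy":0,"wz":0,"dx":0.0045,"dy":0,"dz":0,"hand":0.01},{"wx":0,"wy":0,"wz":0,"dx":0.0045,"dy":0,"dz":0,"hand":0.01},{"wx":0,"wy":0,"wz":0,"dx":0.0045,"dy":0,"dz":0,"hand":0.01},{"wx":0,"wy":0,"wz":0,"dx":0.0045,"dy":0,"dz":0,"hand":0.01}]'
python3 -c "
from h import *
c=load('w3');print('collar in w3',onz(c,277,281,.110))
c=snap('wrist','w4')
rel([.411,-.235,.1])
"
```

```text
clock: 6.35
tcp_pos: [0.4104, -0.2369, 0.0968]
tool_rot: [0.707, 0.708, 0.0, -0.001]
wrist_force: [-0.1, -0.4, -0.6]
grip_width: 0.0261
clock: 6.75
tcp_pos: [0.4104, -0.2366, 0.0976]
tool_rot: [0.708, 0.706, -0.0, 0.0]
wrist_force: [0.6, -1.3, 0.0]
grip_width: 0.0261
collar in w3 [ 0.3961 -0.358   0.11  ]
t 6.8 tcp [ 0.4104 -0.2364  0.0976] F [-0.2 -0.1 -0.1] w 0.0259 q [ 0.04  0.39  0.5   2.12 -0.29  0.7   0.73]
 d [ 0.0014  0.0006 -0.0024]  w [ 0.    0.04 -0.15]
```

View pics/w4.png

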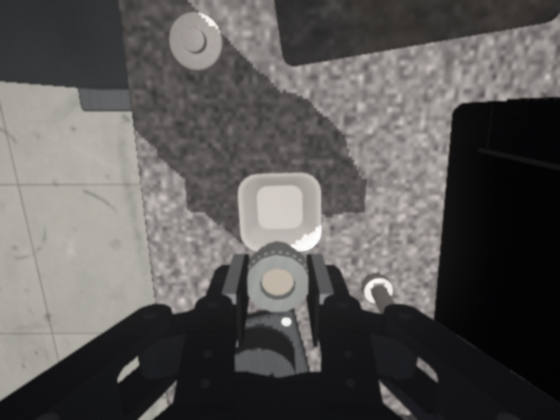

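The collar is upright at (277,281). The boat floor spans u 258–303 and v 186–228, and the rim spans u 239–322 and v 172–252.

```bash
python3 -c "
from h import *
c=load('w4')
print(onz(c,280.5,207,.003),onz(c,280.5,212,.015),onz(c,280.5,172,.015),onz(c,280.5,252,.015),onz(c,277,281,.110))
print(onz(c,376,288,.003))
rel([.411,-.235,.1])"
```

```text
[ 0.4124 -0.2351  0.003 ] [ 0.4123 -0.2351  0.015 ] [ 0.4122 -0.207   0.015 ] [ 0.4124 -0.2653  0.015 ] [ 0.4099 -0.236   0.11  ]
[ 0.4874 -0.3014  0.003 ]
t 6.8 tcp [ 0.4104 -0.2364  0.0976] F [-0.2 -0.1 -0.1] w 0.0259 q [ 0.04  0.39  0.5   2.12 -0.29  0.7   0.73]
 d [ 0.0014  0.0006 -0.0024]  w [ 0.    0.04 -0.15]
```

```bash

python3 -m handwheel '[{"wx":0,"wy":0,"wz":0,"dx":0.001,"dy":0.002,"dz":0.015,"hand":0.01},{"wx":0,"wy":0,"wz":0,"dx":0.001,"dy":0.002,"dz":0.032,"hand":0.01},{"wx":0,"wy":0,"wz":0,"dx":0.001,"dy":0.002,"dz":0.05,"hand":0.01},{"wx":0,"wy":0,"wz":0,"dx":0.001,"dy":0.002,"dz":0.064,"hand":0.01},{"wx":0,"wy":0,"wz":0,"dx":0.001,"dy":0.002,"dz":0.072,"hand":0.01}]'
python3 -m handwheel '[{"wx":0,"wy":0,"wz":0,"dx":0,"dy":0,"dz":0.003,"hand":0.01},{"wx":0,"wy":0,"wz":0,"dx":0,"dy":0,"dz":0.005,"hand":0.01},{"wx":0,"wy":0,"wz":0,"dx":0,"dy":0,"dz":0.006,"hand":0.01},{"wx":0,"wy":0,"wz":0,"dx":0,"dy":0,"dz":0.006,"hand":0.01}]'
python3 -c "
from h import *
rel([.4124,-.2351,.017])"
```

```text
clock: 7.3
tcp_pos: [0.4119, -0.2344, 0.0244]
tool_rot: [0.708, 0.707, -0.0, -0.001]
wrist_force: [-0.3, 0.5, -0.4]
grip_width: 0.0262
clock: 7.7
tcp_pos: [0.413, -0.2343, 0.0199]
tool_rot: [0.707, 0.707, 0.0, 0.0]
wrist_force: [0.6, 0.1, -0.5]
grip_width: 0.0258
t 7.7 tcp [ 0.413  -0.2343  0.0199] F [ 0.6  0.1 -0.5] w 0.0258 q [ 0.12  0.54  0.4   2.14 -0.41  0.54  0.83]
 d [-0.0008 -0.0006  0.0029]  w [ 0.04  0.01 -0.04]
```

```bash

python3 -m handwheel '[{"wx":0,"wy":0,"wz":0,"dx":-0.0005,"dy":0,"dz":0.001,"hand":0.01},{"wx":0,"wy":0,"wz":0,"dx":-0.0005,"dy":0,"dz":0.002,"hand":0.01},{"wx":0,"wy":0,"wz":0,"dx":-0.0005,"dy":0,"dz":0.002,"hand":0.01}]'
python3 -m handwheel '[{"wx":0,"wy":0,"wz":0,"dx":0,"dy":0,"dz":0.001,"hand":0.01},{"wx":0,"wy":0,"wz":0,"dx":0,"dy":0,"dz":0.001,"hand":0.01}]'
```

```text
clock: 8.0
tcp_pos: [0.4127, -0.2346, 0.0176]
tool_rot: [0.707, 0.707, 0.0, 0.0]
wrist_force: [0.2, 0.7, -1.1]
grip_width: 0.026
clock: 8.2
tcp_pos: [0.4125, -0.2345, 0.0164]
tool_rot: [0.707, 0.707, -0.0, -0.0]
wrist_force: [-0.8, -0.4, -1.0]
grip_width: 0.0262
```

```bash

python3 -m handwheel '[{"wx":0,"wy":0,"wz":0,"dx":0,"dy":0,"dz":0.001,"hand":0.01},{"wx":0,"wy":0,"wz":0,"dx":0,"dy":0,"dz":0.001,"hand":0.01}]'
python3 -c "
from h import *
rel([.4124,-.2351,.017])"
```

```text
clock: 8.4
tcp_pos: [0.4127, -0.2347, 0.0159]
tool_rot: [0.707, 0.707, 0.0, -0.0]
wrist_force: [-1.8, 0.8, 5.6]
grip_width: 0.0262
t 8.4 tcp [ 0.4127 -0.2347  0.0159] F [-1.8  0.8  5.6] w 0.0262 q [ 0.13  0.55  0.4   2.14 -0.41  0.53  0.83]
 d [-0.0004 -0.0003 -0.0011]  w [ 0.01 -0.02 -0.05]
```

```bash

python3 -m handwheel '[{"wx":0,"wy":0,"wz":0,"dx":0,"dy":0,"dz":-0.0005,"hand":0.026},{"wx":0,"wy":0,"wz":0,"dx":0,"dy":0,"dz":-0.0005,"hand":0.03},{"wx":0,"wy":0,"wz":0,"dx":0,"dy":0,"dz":-0.0005,"hand":0.034},{"wx":0,"wy":0,"wz":0,"dx":0,"dy":0,"dz":-0.0005,"hand":0.038},{"wx":0,"wy":0,"wz":0,"dx":0,"dy":0,"dz":-0.001,"hand":0.042}]'
python3 -m handwheel '[{"wx":0,"wy":0,"wz":0,"dx":0,"dy":0,"dz":-0.003,"hand":0.044},{"wx":0,"wy":0,"wz":0,"dx":0,"dy":0,"dz":-0.012,"hand":0.044},{"wx":0,"wy":0,"wz":0,"dx":0,"dy":0,"dz":-0.03,"hand":0.044},{"wx":0,"wy":0,"wz":0,"dx":0,"dy":0,"dz":-0.06,"hand":0.044},{"wx":0,"wy":0,"wz":0,"dx":0,"dy":0,"dz":-0.1,"hand":0.044}]'
python3 -m handwheel '[{"wx":0,"wy":0,"wz":0,"dx":0,"dy":0,"dz":-0.05,"hand":0.044},{"wx":0,"wy":0,"wz":0,"dx":0,"dy":0,"dz":-0.1,"hand":0.06},{"wx":0,"wy":0,"wz":0,"dx":0,"dy":0,"dz":-0.13,"hand":0.06},{"wx":0,"wy":0,"wz":0,"dx":0,"dy":0,"dz":-0.13,"hand":0.06}]'
python3 -c "
from h import *
c=snap('wrist','w5');print(proj(c,[[.4124,-.2351,.029],[.4124,-.2351,.015]]))
s=snap('side','s5');snap('scene','c5')
def cr(im,x0,y0,x1,y1,f):return cv2.resize(im[y0:y1,x0:x1],None,fx=f,fy=f,interpolation=cv2.INTER_CUBIC)
cv2.imwrite('pics/v5.png',np.hstack([cr(c['image'],200,170,360,290,2.5),cr(s['image'],260,240,380,330,10/3)]))
rel([.4,0,.3])"
```

```text
clock: 8.9
tcp_pos: [0.4126, -0.2346, 0.0164]
tool_rot: [0.707, 0.707, -0.0, -0.0]
wrist_force: [0.3, -0.7, 0.6]
grip_width: 0.0418
clock: 9.4
tcp_pos: [0.4113, -0.2342, 0.117]
tool_rot: [0.708, 0.707, -0.001, -0.001]
wrist_force: [1.1, 1.0, -0.2]
grip_width: 0.0441
clock: 9.8
tcp_pos: [0.4153, -0.2362, 0.2518]
tool_rot: [0.708, 0.707, 0.003, 0.004]
wrist_force: [1.1, -0.3, -0.0]
grip_width: 0.0597
[[273.  173.2]
 [273.1 170.8]]
t 9.95 tcp [ 0.4121 -0.2342  0.2463] F [ 0.1  0.  -0.7] w 0.0596 q [-0.09  0.15  0.6   1.99 -0.1   1.03  0.56]
 d [ 0.2342 -0.0123 -0.0536]  w [-0.01 -0.04 -0.04]
```

View pics/v5.png

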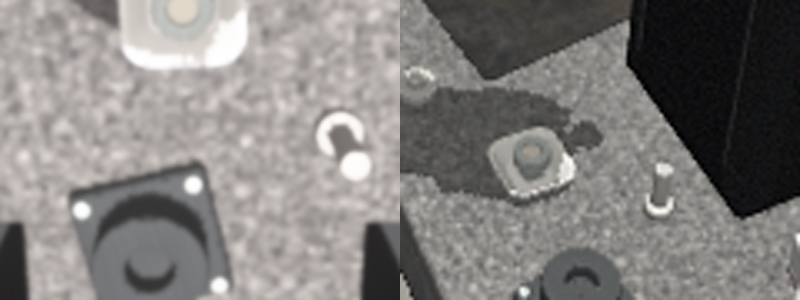

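The collar stands upright, centred in the boat. The boat has not moved, and the plunger is untouched. Next I look at the box.

```bash

python3 -m handwheel '[{"wx":0,"wy":0,"wz":0,"dx":0.04,"dy":0.005,"dz":-0.02,"hand":0.06},{"wx":0,"wy":0,"wz":0,"dx":0.09,"dy":0.01,"dz":-0.04,"hand":0.06},{"wx":0,"wy":0,"wz":0,"dx":0.135,"dy":0.015,"dz":-0.055,"hand":0.06},{"wx":0,"wy":0,"wz":0,"dx":0.18,"dy":0.018,"dz":-0.055,"hand":0.06},{"wx":0,"wy":0,"wz":0,"dx":0.225,"dy":0.018,"dz":-0.055,"hand":0.06}]'
python3 -m handwheel '[{"wx":0,"wy":0,"wz":0,"dx":0.04,"dy":0,"dz":0,"hand":0.06},{"wx":0,"wy":0,"wz":0,"dx":0.065,"dy":0,"dz":0,"hand":0.06},{"wx":0,"wy":0,"wz":0,"dx":0.07,"dy":0,"dz":0,"hand":0.06},{"wx":0,"wy":0,"wz":0,"dx":0.07,"dy":0,"dz":0,"hand":0.06},{"wx":0,"wy":0,"wz":0,"dx":0.07,"dy":0,"dz":0,"hand":0.06}]'
python3 -c "
from h import *
c=snap('wrist','w6')
rel([.51,.13,.2])"
```

```text
clock: 10.45
tcp_pos: [0.4301, -0.0076, 0.3006]
tool_rot: [0.707, 0.707, -0.001, -0.001]
wrist_force: [1.0, -0.4, -0.1]
grip_width: 0.0597
clock: 10.95
tcp_pos: [0.4305, 0.0587, 0.3006]
tool_rot: [0.708, 0.706, -0.001, -0.0]
wrist_force: [-1.0, -0.9, 0.3]
grip_width: 0.06
t 11.0 tcp [0.4307 0.0586 0.3009] F [-0.8  0.7  0.5] w 0.0603 q [-0.49  0.    0.29  1.99  0.    1.15 -0.2 ]
 d [0.0718 0.0792 0.1008]  w [-0.07  0.05 -0.2 ]
```

View pics/w6.png

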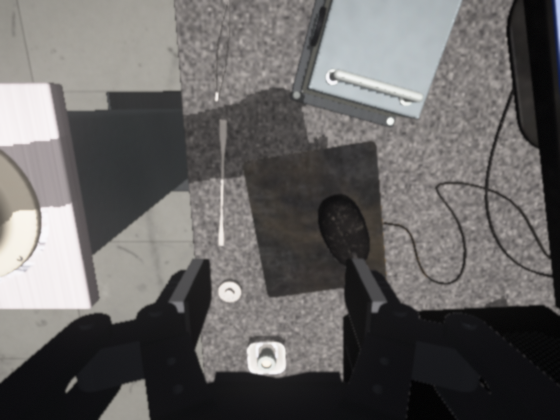

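The handle bar runs from (331,76) to (408,98), and the right-hand base screws are at (297,96) and (390,121).

```bash
python3 -c "
from h import *
c=load('w6')
a,b=onz(c,333,76,.136),onz(c,406,98,.136);print(a,b,(a+b)/2,np.linalg.norm(a-b),np.degrees(np.arctan2(*(b-a)[1::-1])))
p,q=onz(c,297,96,.008),onz(c,390,121,.008);print(p,q,(p+q)/2,np.linalg.norm(p-q),np.degrees(np.arctan2(*(q-p)[1::-1])))
for uv in [(310,91),(418,118)]:print(onz(c,*uv,.106))
"
```

```text
[0.4768 0.1545 0.136 ] [0.5402 0.1368 0.136 ] [0.5085  0.14565 0.136  ] 0.06582438757785751 -15.598660232737451
[0.4535 0.1414 0.008 ] [0.5691 0.1119 0.008 ] [0.5113  0.12665 0.008  ] 0.11930469395627319 -14.315789675904758
[0.4604 0.1436 0.106 ]
[0.5644 0.1191 0.106 ]
```

```bash

python3 -m handwheel '[{"wx":0,"wy":0,"wz":-42,"dx":0.03,"dy":0.03,"dz":0,"hand":0.05},{"wx":0,"wy":0,"wz":-42,"dx":0.06,"dy":0.06,"dz":0,"hand":0.05},{"wx":0,"wy":0,"wz":-42,"dx":0.086,"dy":0.08,"dz":0.01,"hand":0.05},{"wx":0,"wy":0,"wz":-42,"dx":0.086,"dy":0.08,"dz":0.02,"hand":0.05},{"wx":0,"wy":0,"wz":-42,"dx":0.086,"dy":0.08,"dz":0.03,"hand":0.05}]'
python3 -m handwheel '[{"wx":0,"wy":0,"wz":-33,"dx":0,"dy":0,"dz":0.01,"hand":0.05},{"wx":0,"wy":0,"wz":-33,"dx":0,"dy":0,"dz":0.02,"hand":0.05},{"wx":0,"wy":0,"wz":-33,"dx":0,"dy":0,"dz":0.03,"hand":0.05},{"wx":0,"wy":0,"wz":-33,"dx":0,"dy":0,"dz":0.04,"hand":0.05},{"wx":0,"wy":0,"wz":-33,"dx":0,"dy":0,"dz":0.04,"hand":0.05}]'
python3 -c "
from h import *
c=snap('wrist','w7')
rel([.512,.145,.2],75)
print(proj(c,[[.512,.145,.136]]))
s=load('side0');g=load('scene0')
def tri(a,b):
    p,d=ray(s,*a);q,e=ray(g,*b);M=np.stack([d,-e],1);t=np.linalg.lstsq(M,q-p,rcond=None)[0];return (p+d*t[0]).round(3),(q+e*t[1]).round(3)
print('monitor top/bottom left',tri((292,34),(81,152)),tri((279,106),(125,262)))
"
```

```text
clock: 11.5
tcp_pos: [0.5116, 0.1454, 0.2705]
tool_rot: [0.405, 0.914, -0.001, -0.0]
wrist_force: [-0.3, -0.3, -0.1]
grip_width: 0.05
clock: 12.0
tcp_pos: [0.5103, 0.1441, 0.2301]
tool_rot: [0.132, 0.991, -0.001, -0.001]
wrist_force: [-0.3, 0.2, 0.7]
grip_width: 0.0501
t 12.05 tcp [0.5107 0.1445 0.2309] F [-0.5  0.7 -0.1] w 0.0498 q [-0.42  0.26  0.12  1.86 -0.03  1.02  1.01]
 d [-0.0011  0.0009  0.0309]  w [-0.08 -0.08 -0.35]
[[281.  213.3]]
monitor top/bottom left (array([0.671, 0.445, 0.373]), array([0.665, 0.443, 0.363])) (array([0.624, 0.435, 0.13 ]), array([0.596, 0.428, 0.102]))
```

View pics/w7.png

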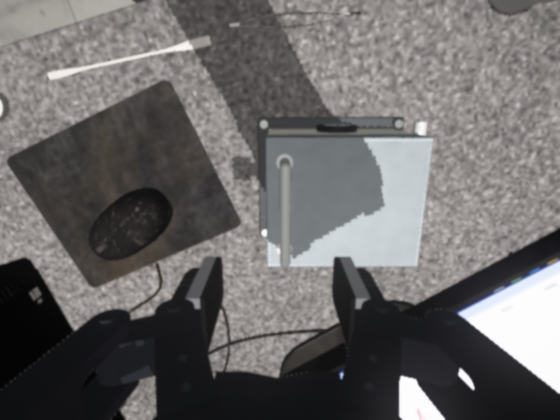

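The handle bar runs from (284,161) to (285,265), 2.5 mm further along box +x than predicted. I'll grip it 15 mm towards the robot, to stay clear of the monitor.

```bash

python3 -m handwheel '[{"wx":0,"wy":0,"wz":-0.3,"dx":0.0138,"dy":0.0033,"dz":0.02,"hand":0.05},{"wx":0,"wy":0,"wz":-0.3,"dx":0.0138,"dy":0.0033,"dz":0.045,"hand":0.05},{"wx":0,"wy":0,"wz":-0.3,"dx":0.0138,"dy":0.0033,"dz":0.07,"hand":0.05},{"wx":0,"wy":0,"wz":-0.3,"dx":0.0138,"dy":0.0033,"dz":0.09,"hand":0.05},{"wx":0,"wy":0,"wz":-0.3,"dx":0.0138,"dy":0.0033,"dz":0.1,"hand":0.05}]'
python3 -m handwheel '[{"wx":0,"wy":0,"wz":0,"dx":0,"dy":0,"dz":0.005,"hand":0.05},{"wx":0,"wy":0,"wz":0,"dx":0,"dy":0,"dz":0.007,"hand":0.05},{"wx":0,"wy":0,"wz":0,"dx":0,"dy":0,"dz":0.007,"hand":0.03},{"wx":0,"wy":0,"wz":0,"dx":0,"dy":0,"dz":0.007,"hand":0.02}]' 25
python3 -c "
from h import *
rel([.4982,.1513,.124],75)"
```

```text
clock: 12.55
tcp_pos: [0.4981, 0.1521, 0.1305]
tool_rot: [0.13, 0.991, -0.001, -0.001]
wrist_force: [0.6, -0.2, -0.6]
grip_width: 0.0499
clock: 12.95
tcp_pos: [0.4992, 0.1533, 0.1254]
tool_rot: [0.129, 0.992, 0.0, 0.001]
wrist_force: [0.1, -0.1, 0.5]
grip_width: 0.0216
t 12.95 tcp [0.4992 0.1533 0.1254] F [ 0.1 -0.1  0.5] w 0.0216 q [-0.43  0.38  0.1   1.98 -0.05  0.79  1.01]
 d [ 0.0005 -0.0022  0.0014]  w [0.06 0.08 0.23]
```

```bash

python3 -m handwheel '[{"wx":0,"wy":0,"wz":0,"dx":0,"dy":-0.001,"dz":0.001,"hand":0.014},{"wx":0,"wy":0,"wz":0,"dx":0,"dy":-0.001,"dz":0.001,"hand":0.008},{"wx":0,"wy":0,"wz":0,"dx":0,"dy":-0.001,"dz":0.001,"hand":0.002},{"wx":0,"wy":0,"wz":0,"dx":0,"dy":-0.001,"dz":0.001,"hand":0.002},{"wx":0,"wy":0,"wz":0,"dx":0,"dy":-0.001,"dz":0.001,"hand":0.002}]' 25
python3 -c "
from h import *
rel([.4982,.1513,.124],75)
p=np.array([-115,62]);
for k in range(1,18):
    a=-0.1*k;r=np.array([[np.cos(a),-np.sin(a)],[np.sin(a),np.cos(a)]])@p-p;print(round(-a,1),'dy %.1f dz %.1f'%(r[0],-r[1]))
"
```

```text
clock: 13.45
tcp_pos: [0.4987, 0.1525, 0.124]
tool_rot: [0.128, 0.992, 0.0, 0.0]
wrist_force: [-0.6, 1.9, 4.2]
grip_width: 0.007
t 13.45 tcp [0.4987 0.1525 0.124 ] F [-0.6  1.9  4.2] w 0.007 q [-0.43  0.38  0.1   1.98 -0.05  0.78  1.01]
 d [ 0.0002 -0.0013  0.    ]  w [0.06 0.05 0.26]
0.1 dy 6.8 dz -11.2
0.2 dy 14.6 dz -21.6
0.3 dy 23.5 dz -31.2
0.4 dy 33.2 dz -39.9
0.5 dy 43.8 dz -47.5
0.6 dy 55.1 dz -54.1
0.7 dy 67.0 dz -59.5
0.8 dy 79.4 dz -63.7
0.9 dy 92.1 dz -66.6
1.0 dy 105.0 dz -68.3
1.1 dy 118.1 dz -68.6
1.2 dy 131.1 dz -67.7
1.3 dy 144.0 dz -65.4
1.4 dy 156.6 dz -61.9
1.5 dy 168.7 dz -57.1
1.6 dy 180.3 dz -51.1
1.7 dy 191.3 dz -44.1
```

```bash

python3 -m handwheel '[{"wx":0,"wy":0,"wz":0,"dx":0,"dy":0.003,"dz":-0.006,"hand":0.002},{"wx":0,"wy":0,"wz":0,"dx":0,"dy":0.007,"dz":-0.011,"hand":0.002},{"wx":0,"wy":0,"wz":0,"dx":0,"dy":0.0105,"dz":-0.0165,"hand":0.002},{"wx":0,"wy":0,"wz":0,"dx":0,"dy":0.0145,"dz":-0.0215,"hand":0.002},{"wx":0,"wy":0,"wz":0,"dx":0,"dy":0.019,"dz":-0.0265,"hand":0.002}]'
python3 -m handwheel '[{"wx":0,"wy":0,"wz":0,"dx":0,"dy":0.0045,"dz":-0.0047,"hand":0.002},{"wx":0,"wy":0,"wz":0,"dx":0,"dy":0.0142,"dz":-0.0134,"hand":0.002},{"wx":0,"wy":0,"wz":0,"dx":0,"dy":0.0248,"dz":-0.021,"hand":0.002},{"wx":0,"wy":0,"wz":0,"dx":0,"dy":0.0361,"dz":-0.0276,"hand":0.002}]'
python3 -c "
from h import *
rel([.4982,.1513,.124],75)"
```

```text
clock: 13.95
tcp_pos: [0.5032, 0.17, 0.1504]
tool_rot: [0.129, 0.992, -0.0, 0.0]
wrist_force: [3.3, -1.7, -1.8]
grip_width: 0.0069
clock: 14.35
tcp_pos: [0.5124, 0.204, 0.1791]
tool_rot: [0.129, 0.992, -0.001, -0.0]
wrist_force: [-0.1, -6.2, 5.3]
grip_width: 0.0067
t 14.35 tcp [0.5124 0.204  0.1791] F [-0.1 -6.2  5.3] w 0.0067 q [-0.5   0.35  0.09  1.86 -0.04  0.93  0.92]
 d [ 0.0002 -0.0545  0.0553]  w [-0.14 -0.01  0.17]
```

```bash

python3 -m handwheel '[{"wx":0,"wy":0,"wz":0,"dx":0,"dy":0.0119,"dz":-0.0057,"hand":0.002},{"wx":0,"wy":0,"wz":0,"dx":0,"dy":0.0243,"dz":-0.0099,"hand":0.002},{"wx":0,"wy":0,"wz":0,"dx":0,"dy":0.037,"dz":-0.0128,"hand":0.002},{"wx":0,"wy":0,"wz":0,"dx":0,"dy":0.05,"dz":-0.0145,"hand":0.002},{"wx":0,"wy":0,"wz":0,"dx":0,"dy":0.063,"dz":-0.0148,"hand":0.002}]'
python3 -m handwheel '[{"wx":0,"wy":0,"wz":0,"dx":0,"dy":0.013,"dz":0.0009,"hand":0.002},{"wx":0,"wy":0,"wz":0,"dx":0,"dy":0.0259,"dz":0.0032,"hand":0.002},{"wx":0,"wy":0,"wz":0,"dx":0,"dy":0.0385,"dz":0.0067,"hand":0.002}]'
python3 -c "
from h import *
rel([.4982,.1513,.124],75)"
```

```text
clock: 14.85
tcp_pos: [0.5292, 0.2676, 0.1933]
tool_rot: [0.128, 0.992, 0.0, 0.001]
wrist_force: [4.6, -2.8, 1.6]
grip_width: 0.0066
clock: 15.15
tcp_pos: [0.5389, 0.3046, 0.1855]
tool_rot: [0.128, 0.992, 0.0, 0.0]
wrist_force: [5.8, -3.4, -1.4]
grip_width: 0.0064
t 15.15 tcp [0.5389 0.3046 0.1855] F [ 5.8 -3.4 -1.4] w 0.0064 q [-0.61  0.46  0.06  1.69 -0.03  0.99  0.78]
 d [ 0.0004 -0.1586  0.0614]  w [0.02 0.05 0.25]
```

```bash

python3 -m handwheel '[{"wx":0,"wy":0,"wz":0,"dx":0,"dy":0.006,"dz":0.0023,"hand":0.002},{"wx":0,"wy":0,"wz":0,"dx":0,"dy":0.0121,"dz":0.0048,"hand":0.002},{"wx":0,"wy":0,"wz":0,"dx":0,"dy":0.018,"dz":0.0078,"hand":0.002}]'
python3 -m handwheel '[{"wx":0,"wy":0,"wz":0,"dx":0,"dy":0.0057,"dz":0.003,"hand":0.002},{"wx":0,"wy":0,"wz":0,"dx":0,"dy":0.0112,"dz":0.0065,"hand":0.002},{"wx":0,"wy":0,"wz":0,"dx":0,"dy":0.0167,"dz":0.01,"hand":0.002}]'
python3 -c "
from h import *
rel([.4982,.1513,.124],75)"
```

```text
clock: 15.45
tcp_pos: [0.5433, 0.322, 0.1775]
tool_rot: [0.128, 0.992, 0.0, 0.0]
wrist_force: [4.7, -1.7, 1.8]
grip_width: 0.0069
clock: 15.75
tcp_pos: [0.5473, 0.3377, 0.1674]
tool_rot: [0.128, 0.992, -0.0, 0.0]
wrist_force: [5.2, -1.8, 1.8]
grip_width: 0.0069
t 15.75 tcp [0.5473 0.3377 0.1674] F [ 5.2 -1.8  1.8] w 0.0069 q [-0.64  0.52  0.06  1.64 -0.03  0.99  0.75]
 d [ 1.000e-04 -1.927e-01  4.340e-02]  w [-0.    0.02  0.25]
```

```bash

python3 -m handwheel '[{"wx":0,"wy":0,"wz":0,"dx":0,"dy":0.002,"dz":0.0015,"hand":0.002},{"wx":0,"wy":0,"wz":0,"dx":0,"dy":0.004,"dz":0.003,"hand":0.002},{"wx":0,"wy":0,"wz":0,"dx":0,"dy":0.004,"dz":0.003,"hand":0.002}]'
python3 -m handwheel '[{"wx":0,"wy":0,"wz":0,"dx":0,"dy":0.002,"dz":0.0015,"hand":0.002},{"wx":0,"wy":0,"wz":0,"dx":0,"dy":0.003,"dz":0.002,"hand":0.002},{"wx":0,"wy":0,"wz":0,"dx":0,"dy":0.003,"dz":0.002,"hand":0.002}]'
python3 -c "
from h import *
rel([.4982,.1513,.124],75)"
```

```text
clock: 16.05
tcp_pos: [0.5475, 0.338, 0.1667]
tool_rot: [0.129, 0.992, -0.002, -0.001]
wrist_force: [-4.7, -13.2, 20.7]
grip_width: 0.0072
clock: 16.35
tcp_pos: [0.5476, 0.3381, 0.1663]
tool_rot: [0.13, 0.991, -0.004, -0.002]
wrist_force: [-11.1, -20.5, 33.6]
grip_width: 0.0069
t 16.35 tcp [0.5476 0.3381 0.1663] F [-11.1 -20.5  33.6] w 0.0069 q [-0.64  0.52  0.06  1.63 -0.03  1.    0.74]
 d [-0.0005 -0.1929  0.044 ]  w [-0.5  -0.13  0.06]
```

```bash

python3 -m handwheel '[{"wx":0,"wy":0,"wz":0,"dx":0,"dy":-0.005,"dz":-0.0035,"hand":0.008},{"wx":0,"wy":0,"wz":0,"dx":0,"dy":-0.005,"dz":-0.0035,"hand":0.014},{"wx":0,"wy":0,"wz":0,"dx":0,"dy":-0.005,"dz":-0.0035,"hand":0.02},{"wx":0,"wy":0,"wz":0,"dx":0,"dy":-0.005,"dz":-0.0035,"hand":0.02},{"wx":0,"wy":0,"wz":0,"dx":0,"dy":-0.005,"dz":-0.0035,"hand":0.02}]'
python3 -m handwheel '[{"wx":0,"wy":0,"wz":0,"dx":0,"dy":0.001,"dz":-0.007,"hand":0.02},{"wx":0,"wy":0,"wz":0,"dx":0,"dy":0.003,"dz":-0.015,"hand":0.02},{"wx":0,"wy":0,"wz":0,"dx":0,"dy":0.006,"dz":-0.025,"hand":0.02},{"wx":0,"wy":0,"wz":0,"dx":0,"dy":0.009,"dz":-0.04,"hand":0.02},{"wx":0,"wy":0,"wz":0,"dx":0,"dy":0.01,"dz":-0.06,"hand":0.02}]'
python3 -c "
from h import *
rel([.4982,.1513,.124],75)"
```

```text
clock: 16.85
tcp_pos: [0.5465, 0.3399, 0.1655]
tool_rot: [0.128, 0.992, -0.0, -0.001]
wrist_force: [-0.2, -0.2, 0.0]
grip_width: 0.0198
clock: 17.35
tcp_pos: [0.5497, 0.3493, 0.2272]
tool_rot: [0.128, 0.992, -0.0, -0.0]
wrist_force: [0.3, 0.2, -0.3]
grip_width: 0.02
t 17.35 tcp [0.5497 0.3493 0.2272] F [ 0.3  0.2 -0.3] w 0.02 q [-0.65  0.47  0.06  1.56 -0.03  1.11  0.73]
 d [-0.0006 -0.2045  0.1033]  w [-0.01 -0.03  0.28]
```

```bash

python3 -m handwheel '[{"wx":0,"wy":0,"wz":0,"dx":0,"dy":0,"dz":-0.045,"hand":0.03},{"wx":0,"wy":0,"wz":0,"dx":0.01,"dy":-0.01,"dz":-0.08,"hand":0.04},{"wx":0,"wy":0,"wz":8,"dx":0,"dy":-0.05,"dz":-0.09,"hand":0.05},{"wx":0,"wy":0,"wz":16,"dx":-0.01,"dy":-0.1,"dz":-0.09,"hand":0.05},{"wx":0,"wy":0,"wz":24,"dx":-0.015,"dy":-0.145,"dz":-0.09,"hand":0.05}]'
python3 -m handwheel '[{"wx":0,"wy":0,"wz":42,"dx":0,"dy":0,"dz":0,"hand":0.05},{"wx":0,"wy":0,"wz":42,"dx":0,"dy":0,"dz":0,"hand":0.05},{"wx":0,"wy":0,"wz":42,"dx":0,"dy":0,"dz":0,"hand":0.05},{"wx":0,"wy":0,"wz":42,"dx":0,"dy":0,"dz":0,"hand":0.05},{"wx":0,"wy":0,"wz":42,"dx":0,"dy":0,"dz":0,"hand":0.05}]'
python3 -c "
from h import *
rel([.513,.148,.3],-15)"
```

```text
clock: 17.85
tcp_pos: [0.5283, 0.2031, 0.3185]
tool_rot: [0.334, 0.942, 0.001, 0.001]
wrist_force: [-0.2, -0.8, 0.3]
grip_width: 0.0501
clock: 18.35
tcp_pos: [0.5278, 0.205, 0.3178]
tool_rot: [0.65, 0.76, 0.001, 0.0]
wrist_force: [-0.3, 1.4, 0.8]
grip_width: 0.0503
t 18.35 tcp [0.5278 0.205  0.3178] F [-0.3  1.4  0.8] w 0.0503 q [-0.65  0.25  0.28  1.68 -0.07  1.22 -0.2 ]
 d [-0.054  -0.0235  0.0177]  w [ 0.08 -0.07 23.92]
```

```bash

python3 -m handwheel '[{"wx":0,"wy":0,"wz":23.9,"dx":-0.02,"dy":-0.01,"dz":0.018,"hand":0.05},{"wx":0,"wy":0,"wz":23.9,"dx":-0.04,"dy":-0.02,"dz":0.018,"hand":0.05},{"wx":0,"wy":0,"wz":23.9,"dx":-0.054,"dy":-0.0235,"dz":0.018,"hand":0.05},{"wx":0,"wy":0,"wz":23.9,"dx":-0.054,"dy":-0.0235,"dz":0.018,"hand":0.05},{"wx":0,"wy":0,"wz":23.9,"dx":-0.054,"dy":-0.0235,"dz":0.018,"hand":0.05}]'
python3 -c "
from h import *
c=snap('wrist','w8');rel([.513,.148,.3],-15);print(proj(c,[.526,.196,.096]))"
```

```text
clock: 18.85
tcp_pos: [0.5135, 0.1485, 0.2995]
tool_rot: [0.79, 0.612, 0.001, -0.0]
wrist_force: [0.3, 0.1, 0.0]
grip_width: 0.0504
t 18.9 tcp [0.5134 0.149  0.2992] F [ 0.6  1.  -0.7] w 0.0503 q [-0.64  0.2   0.36  1.78 -0.08  1.17 -0.51]
 d [-0.001  -0.0001 -0.0008]  w [ 0.04 -0.09  0.58]
[[277.5 129.9]]
```

View pics/w8.png

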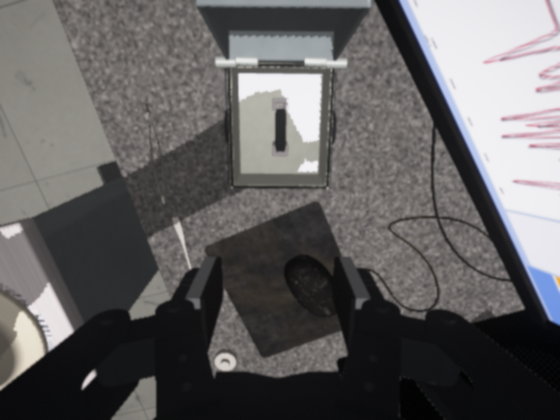

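The cover is open. The black rail is at (280,130), spanning u 275–285 and v 109–151, and is about parallel to the jaws.

```bash
python3 -c "
from h import *
c=load('w8');g=cv2.cvtColor(c['image'],cv2.COLOR_BGR2GRAY)
m=(g[100:160,262:300]<60).astype('uint8');n,l,st,ce=cv2.connectedComponentsWithStats(m);i=1+st[1:,4].argmax();print(st[i])
r=cv2.minAreaRect(np.argwhere(l==i)[:,::-1].astype('float32'));print(r)
u,v=r[0][0]+262,r[0][1]+100;P=onz(c,u,v,.094)
y=[]
for row in range(113,148,4):
    k=np.where(l[row-100]==i)[0];y.append((k.mean()+262,row));print(row,k.min()+262,k.max()+262,onz(c,k.mean()+262,row,.096))
print('rail',P);rel([P[0],P[1],.2],-15)
"
```

```text
[ 13  10  10  41 354]
((17.5, 30.0), (40.0, 9.0), 90.0)
113 277 284 [0.5329 0.2109 0.096 ]
117 276 284 [0.5315 0.2074 0.096 ]
121 276 284 [0.5305 0.2037 0.096 ]
125 276 284 [0.5296 0.2    0.096 ]
129 276 284 [0.5286 0.1962 0.096 ]
133 276 284 [0.5277 0.1924 0.096 ]
137 276 284 [0.5267 0.1886 0.096 ]
141 276 284 [0.5258 0.1848 0.096 ]
145 276 284 [0.5248 0.181  0.096 ]
rail [0.5279 0.1953 0.094 ]
t 18.9 tcp [0.5134 0.149  0.2992] F [ 0.6  1.  -0.7] w 0.0503 q [-0.64  0.2   0.36  1.78 -0.08  1.17 -0.51]
 d [0.0483 0.0025 0.0993]  w [ 0.04 -0.09  0.58]
```

```bash
python3 -c "
from h import *
g=load('scene0');T=np.array([.1961,.619,.2303]);x=np.array([-.953,.302,0])
for k in (0,.054+.0187,.143,.2,.25,.3):print(k,proj(g,T+[0,0,k]),proj(g,T+.072*x+[0,0,k]))
b=g['image'][150:340,130:260];cv2.imwrite('pics/g.png',cv2.resize(b,None,fx=3,fy=3,interpolation=cv2.INTER_CUBIC))
"
```

```text
0 [[200.8 321. ]] [[226.8 344.5]]
0.0727 [[197.4 282.8]] [[224.2 304.9]]
0.143 [[193.9 242.8]] [[221.6 263.2]]
0.2 [[190.8 208.1]] [[219.3 226.8]]
0.25 [[187.9 175.7]] [[217.1 192.6]]
0.3 [[184.9 141.3]] [[214.8 156.2]]
```

View pics/g.png

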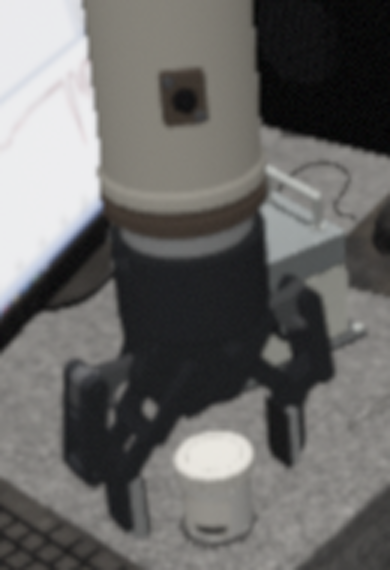

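No camera housing sticks out, so this orientation clears the open cover. I've now viewed 12 pictures and will check numerically from here.

```bash

python3 -m handwheel '[{"wx":0,"wy":0,"wz":0.5,"dx":0.025,"dy":0.003,"dz":0.02,"hand":0.05},{"wx":0,"wy":0,"wz":0.5,"dx":0.048,"dy":0.003,"dz":0.05,"hand":0.05},{"wx":0,"wy":0,"wz":0.5,"dx":0.048,"dy":0.003,"dz":0.09,"hand":0.05},{"wx":0,"wy":0,"wz":0.5,"dx":0.048,"dy":0.003,"dz":0.13,"hand":0.05},{"wx":0,"wy":0,"wz":0.5,"dx":0.048,"dy":0.003,"dz":0.16,"hand":0.05}]'
python3 -m handwheel '[{"wx":0,"wy":0,"wz":0,"dx":0,"dy":0,"dz":0,"hand":0.05},{"wx":0,"wy":0,"wz":0,"dx":0,"dy":0,"dz":0,"hand":0.05},{"wx":0,"wy":0,"wz":0,"dx":0,"dy":0,"dz":0,"hand":0.05}]'
python3 -c "
from h import *
rel([.5283,.1955,.069],-15)
c=snap('wrist','w9');g=cv2.cvtColor(c['image'],cv2.COLOR_BGR2GRAY)
print(proj(c,[[.5283,.1955,.096],[.5283+.0055,.1955+.0203,.096]]))
a,b=210,345
for r in range(130,300,12):
    k=np.where(g[r,a:b]<60)[0]+a;print(r,k.min() if len(k) else None,k.max() if len(k) else None,len(k))
"
```

```text
clock: 19.4
tcp_pos: [0.527, 0.195, 0.136]
tool_rot: [0.793, 0.61, -0.001, -0.001]
wrist_force: [-0.7, -0.0, -0.4]
grip_width: 0.0501
clock: 19.7
tcp_pos: [0.5297, 0.1943, 0.1405]
tool_rot: [0.794, 0.608, 0.002, 0.0]
wrist_force: [1.7, -0.9, 0.5]
grip_width: 0.0502
t 19.7 tcp [0.5297 0.1943 0.1405] F [ 1.7 -0.9  0.5] w 0.0502 q [-0.64  0.43  0.3   1.87 -0.17  0.86 -0.52]
 d [ 0.0006 -0.0018  0.0714]  w [ 0.14 -0.14 -0.08]
[[274.4 232.7]
 [274.4 198.1]]
130 None None 0
142 None None 0
154 None None 0
166 None None 0
178 None None 0
190 None None 0
202 268 282 15
214 267 282 16
226 267 283 17
238 268 282 15
250 268 282 15
262 214 340 27
274 210 344 23
286 210 344 25
298 210 344 25
```

```bash

python3 -m handwheel '[{"wx":0,"wy":0,"wz":0,"dx":0,"dy":0,"dz":0.02,"hand":0.05},{"wx":0,"wy":0,"wz":0,"dx":0,"dy":0,"dz":0.04,"hand":0.05},{"wx":0,"wy":0,"wz":0,"dx":0,"dy":0,"dz":0.056,"hand":0.05},{"wx":0,"wy":0,"wz":0,"dx":0,"dy":0,"dz":0.066,"hand":0.05},{"wx":0,"wy":0,"wz":0,"dx":0,"dy":0,"dz":0.07,"hand":0.05}]'
python3 -m handwheel '[{"wx":0,"wy":0,"wz":0,"dx":0,"dy":0,"dz":0,"hand":0.05},{"wx":0,"wy":0,"wz":0,"dx":0,"dy":0,"dz":0,"hand":0.04},{"wx":0,"wy":0,"wz":0,"dx":0,"dy":0,"dz":0,"hand":0.03}]' 50
python3 -c "
from h import *
rel([.5283,.1955,.069],-15)"
```

```text
clock: 20.25
tcp_pos: [0.5285, 0.1935, 0.0688]
tool_rot: [0.794, 0.608, 0.0, -0.0]
wrist_force: [-0.3, 0.6, 0.5]
grip_width: 0.0501
clock: 20.55
tcp_pos: [0.5288, 0.1936, 0.0694]
tool_rot: [0.794, 0.608, 0.001, 0.0]
wrist_force: [0.5, 0.3, 0.3]
grip_width: 0.0302
t 20.55 tcp [0.5288 0.1936 0.0694] F [0.5 0.3 0.3] w 0.0302 q [-0.61  0.54  0.27  1.91 -0.21  0.72 -0.48]
 d [ 0.0017 -0.001   0.0004]  w [ 0.07 -0.07 -0.15]
```

```bash

python3 -m handwheel '[{"wx":0,"wy":0,"wz":0,"dx":0.0015,"dy":-0.001,"dz":0,"hand":0.02},{"wx":0,"wy":0,"wz":0,"dx":0.0015,"dy":-0.001,"dz":0,"hand":0.014},{"wx":0,"wy":0,"wz":0,"dx":0.0015,"dy":-0.001,"dz":0,"hand":0.008},{"wx":0,"wy":0,"wz":0,"dx":0.0015,"dy":-0.001,"dz":0,"hand":0.003},{"wx":0,"wy":0,"wz":0,"dx":0.0015,"dy":-0.001,"dz":0,"hand":0.003}]' 50
python3 -m handwheel '[{"wx":0,"wy":0,"wz":0,"dx":0,"dy":0,"dz":0,"hand":0.003},{"wx":0,"wy":0,"wz":0,"dx":0,"dy":0,"dz":-0.004,"hand":0.003},{"wx":0,"wy":0,"wz":0,"dx":0,"dy":0,"dz":-0.01,"hand":0.003}]'
python3 -c "
from h import *
rel([.5283,.1955,.069],-15)"
```

```text
clock: 21.05
tcp_pos: [0.528, 0.1952, 0.0688]
tool_rot: [0.794, 0.608, 0.001, 0.0]
wrist_force: [1.1, 1.0, 3.4]
grip_width: 0.0091
clock: 21.35
tcp_pos: [0.5268, 0.1944, 0.078]
tool_rot: [0.794, 0.608, -0.001, -0.0]
wrist_force: [0.8, -0.8, -0.8]
grip_width: 0.009
t 21.35 tcp [0.5268 0.1944 0.078 ] F [ 0.8 -0.8 -0.8] w 0.009 q [-0.62  0.52  0.28  1.91 -0.21  0.74 -0.49]
 d [0.0015 0.0011 0.009 ]  w [-0.07  0.08 -0.16]
```

```bash

python3 -m handwheel '[{"wx":0,"wy":0,"wz":0,"dx":0,"dy":0,"dz":-0.012,"hand":0.003},{"wx":0,"wy":0,"wz":0,"dx":0,"dy":0,"dz":-0.026,"hand":0.003},{"wx":0,"wy":0,"wz":0,"dx":0,"dy":0,"dz":-0.042,"hand":0.003},{"wx":0,"wy":0,"wz":0,"dx":0,"dy":0,"dz":-0.06,"hand":0.003},{"wx":0,"wy":0,"wz":0,"dx":0,"dy":0,"dz":-0.08,"hand":0.003}]'
python3 -m handwheel '[{"wx":0,"wy":0,"wz":0,"dx":0,"dy":0,"dz":-0.018,"hand":0.003},{"wx":0,"wy":0,"wz":0,"dx":0,"dy":0,"dz":-0.03,"hand":0.003},{"wx":0,"wy":0,"wz":0,"dx":0,"dy":0,"dz":-0.03,"hand":0.003},{"wx":0,"wy":0,"wz":0,"dx":0,"dy":0,"dz":-0.03,"hand":0.003}]'
python3 -c "
from h import *
rel([.43,.05,.19],0)
w=snap('wrist','w10');s=snap('side','s10');snap('scene','c10')
print(proj(s,[.528,.195,.125]),proj(s,[.528,.195,.195]))"
```

```text
clock: 21.85
tcp_pos: [0.527, 0.195, 0.16]
tool_rot: [0.794, 0.608, -0.0, -0.0]
wrist_force: [1.1, 0.3, -1.4]
grip_width: 0.0088
clock: 22.25
tcp_pos: [0.5272, 0.195, 0.1885]
tool_rot: [0.794, 0.608, 0.0, -0.0]
wrist_force: [0.4, 0.6, -1.6]
grip_width: 0.0096
t 22.25 tcp [0.5272 0.195  0.1885] F [ 0.4  0.6 -1.6] w 0.0096 q [-0.66  0.37  0.32  1.84 -0.14  0.96 -0.54]
 d [-0.1654 -0.056  -0.0015]  w [-1.000e-02 -2.000e-02 -1.514e+01]
[[278.9 150.3]] [[279.  130.9]]
```

```bash

python3 -m handwheel '[{"wx":0,"wy":0,"wz":-2,"dx":-0.015,"dy":-0.005,"dz":0,"hand":0.003},{"wx":0,"wy":0,"wz":-5,"dx":-0.05,"dy":-0.017,"dz":0,"hand":0.003},{"wx":0,"wy":0,"wz":-9,"dx":-0.09,"dy":-0.03,"dz":0,"hand":0.003},{"wx":0,"wy":0,"wz":-13,"dx":-0.13,"dy":-0.044,"dz":0,"hand":0.003},{"wx":0,"wy":0,"wz":-15.1,"dx":-0.165,"dy":-0.056,"dz":0,"hand":0.003}]'
python3 -c "
from h import *
rel([.4124,-.2351,.165],0)"
```

```text
clock: 22.9
tcp_pos: [0.4283, 0.0485, 0.1875]
tool_rot: [0.707, 0.707, -0.001, -0.0]
wrist_force: [1.2, -1.2, -0.3]
grip_width: 0.0092
t 22.9 tcp [0.4283 0.0485 0.1875] F [ 1.2 -1.2 -0.3] w 0.0092 q [-0.5   0.14  0.35  2.14 -0.06  0.88 -0.11]
 d [-0.2835 -0.0162  0.0228]  w [-0.12  0.05  0.06]
```

```bash

python3 -m handwheel '[{"wx":0,"wy":0,"wz":0,"dx":-0.03,"dy":-0.002,"dz":0,"hand":0.003},{"wx":0,"wy":0,"wz":0,"dx":-0.065,"dy":-0.006,"dz":0,"hand":0.003},{"wx":0,"wy":0,"wz":0,"dx":-0.1,"dy":-0.01,"dz":0,"hand":0.003},{"wx":0,"wy":0,"wz":0,"dx":-0.14,"dy":-0.014,"dz":0,"hand":0.003},{"wx":0,"wy":0,"wz":0,"dx":-0.18,"dy":-0.016,"dz":0,"hand":0.003}]'
python3 -m handwheel '[{"wx":0,"wy":0,"wz":0,"dx":-0.035,"dy":0,"dz":0,"hand":0.003},{"wx":0,"wy":0,"wz":0,"dx":-0.065,"dy":0,"dz":0.005,"hand":0.003},{"wx":0,"wy":0,"wz":0,"dx":-0.09,"dy":0,"dz":0.01,"hand":0.003},{"wx":0,"wy":0,"wz":0,"dx":-0.1,"dy":0,"dz":0.016,"hand":0.003},{"wx":0,"wy":0,"wz":0,"dx":-0.104,"dy":0,"dz":0.02,"hand":0.003}]'
python3 -m handwheel '[{"wx":0,"wy":0,"wz":0,"dx":0,"dy":0,"dz":0.003,"hand":0.003},{"wx":0,"wy":0,"wz":0,"dx":0,"dy":0,"dz":0.003,"hand":0.003},{"wx":0,"wy":0,"wz":0,"dx":0,"dy":0,"dz":0.003,"hand":0.003},{"wx":0,"wy":0,"wz":0,"dx":0,"dy":0,"dz":0.003,"hand":0.003}]'
python3 -c "
from h import *
rel([.4124,-.2351,.163],0)
w=snap('wrist','w11');s=snap('side','s11');c=snap('scene','c11')
# boat/collar change and plate bottom in side/scene
for n,P in(('side',s),('scene',c)):
    print(n,'plate bottom corners',proj(P,[[.4124,-.2351-.025,.1],[.4124,-.2351+.025,.1]]).tolist(),'top rail',proj(P,[[.4124,-.2351,.19]]).tolist())
g=cv2.cvtColor(s['image'],cv2.COLOR_BGR2GRAY)
print(g[225:305:3,268:330:3])
"
```

```text
clock: 23.4
tcp_pos: [0.4132, -0.1309, 0.188]
tool_rot: [0.707, 0.707, -0.0, -0.0]
wrist_force: [0.6, 0.3, -0.8]
grip_width: 0.0095
clock: 23.9
tcp_pos: [0.4131, -0.235, 0.1674]
tool_rot: [0.708, 0.706, -0.001, -0.001]
wrist_force: [0.1, 0.5, -0.6]
grip_width: 0.0093
clock: 24.3
tcp_pos: [0.4144, -0.2329, 0.1656]
tool_rot: [0.707, 0.707, 0.0, 0.0]
wrist_force: [-0.2, 0.2, -0.0]
grip_width: 0.0089
t 24.3 tcp [ 0.4144 -0.2329  0.1656] F [-0.2  0.2 -0. ] w 0.0089 q [-0.03  0.27  0.57  2.07 -0.19  0.85  0.64]
 d [-0.0022 -0.002   0.0026]  w [ 0.02 -0.02  0.03]
side plate bottom corners [[304.5, 273.0], [296.2, 258.2]] top rail [[301.6, 239.4]]
scene plate bottom corners [[334.8, 177.9], [327.1, 183.6]] top rail [[332.1, 153.1]]
[[ 68  59  53  73  59  46  57  59  25  34  31  32  33  33  33  34  34  38
   33 129 118]
 [ 64  68  69  68  33  36  57  59  58  34  33  35  30  33  30  32  36  32
   73  74 136]
 [ 73  69  62  61  64  31  35  33  46  40  30  34  48  29  31  32  34  34
   69  70  70]
 [ 71  70  72  68  66  74  32  34  34  38  34  32  32  33  33  30  36  21
   70  67  67]
 [ 66  68 
[... 1337 characters left out ...]
4  79  80  84  77 156 166 138 125 132 145 151  84  71  78  95
  141 148 139]
 [ 91  81  79  74  88  83 127 157 161 129 150 146 129 151  69  74 117 131
  136 141 143]
 [ 72  95  86  83  73  83  79 138 158  99 132 135  96 148 234 131 156 121
  125 143 148]
 [ 74  82  72  82  81  72  73 134 160 138 103 100 164 142 223 136 124 139
  138 131 125]
 [150 131  68  90  78  77  80  85 133 168 130 161 168 164 145 146 144 138
  147 114 123]
 [125 138 128  77 106  76  79  76 123 133 144 165 110  79 115 117 127 128
  148 123 145]
 [145 136 161 140 141 130 140 131  89  70  75  98  98 133 132 136 140 138
  146 127 138]
 [139 137 151 125 125 140 133 124 114 141 148 166 135 137 137 152 120 113
  159 151 114]]
```

```bash

python3 -m handwheel '[{"wx":0,"wy":0,"wz":0,"dx":-0.001,"dy":-0.001,"dz":0.002,"hand":0.003},{"wx":0,"wy":0,"wz":0,"dx":-0.001,"dy":-0.001,"dz":0.002,"hand":0.003},{"wx":0,"wy":0,"wz":0,"dx":-0.001,"dy":-0.001,"dz":0.002,"hand":0.003},{"wx":0,"wy":0,"wz":0,"dx":-0.001,"dy":-0.001,"dz":0.002,"hand":0.003},{"wx":0,"wy":0,"wz":0,"dx":-0.001,"dy":-0.001,"dz":0.002,"hand":0.003}]'
python3 -c "
from h import *
rel([.4124,-.2351,.163],0)
s=snap('side','s12');c=snap('scene','c12');G=lambda i:cv2.cvtColor(i,cv2.COLOR_BGR2GRAY)
s0,s5,s10=[G(load(n)['image']) for n in('side0','s5','s10')];S=G(s['image'])
def match(a,b,x,y,w,h):
    r=cv2.matchTemplate(b[y-8:y+h+8,x-8:x+w+8],a[y:y+h,x:x+w],cv2.TM_CCOEFF_NORMED);_,m,_,l=cv2.minMaxLoc(r);return np.array(l)-8,round(m,2)
print('plunger',match(s0,S,330,286,18,22),'bottle',match(s0,S,374,315,30,45),'jar',match(s0,S,206,134,26,28),'boat+collar vs s5',match(s5,S,284,276,30,26))
g=c['image'];print('plunger/boat scene vs c5',match(G(load('c5')['image']),G(g),318,198,26,18))
print('cover open still', match(s10,S,255,120,20,45), 'plate: ',proj(s,[[.4124,-.26,.1],[.4124,-.21,.1]]).tolist())
h=S[250:282,290:312];print(h[::2,::2])
"
```

```text
clock: 24.95
tcp_pos: [0.4131, -0.2347, 0.1634]
tool_rot: [0.707, 0.707, -0.0, -0.0]
wrist_force: [0.4, 0.4, -1.3]
grip_width: 0.0097
t 24.95 tcp [ 0.4131 -0.2347  0.1634] F [ 0.4  0.4 -1.3] w 0.0097 q [-0.03  0.28  0.57  2.07 -0.2   0.85  0.65]
 d [-0.0004 -0.0007  0.0004]  w [-0.   -0.   -0.05]
plunger (array([0, 0]), 1.0) bottle (array([0, 0]), 1.0) jar (array([0, 0]), 1.0) boat+collar vs s5 (array([0, 0]), 0.93)
plunger/boat scene vs c5 (array([0, 0]), 0.96)
cover open still (array([0, 0]), 0.83) plate:  [[304.5, 272.9], [296.1, 258.2]]
[[ 70  63  62 100  85  96  37  18  32  64  60]
 [ 76  74  65 109 108 117  91  42  93  66  65]
 [ 70  64  60 102 109 133  84 103 113  53 121]
 [ 54  55  59  98 100 150 101  98 112 156 131]
 [ 54  56  61 101  97 129 106 100 114 132 146]
 [ 54  58  50 116  99  98  96  99 115 141 131]
 [ 54 132 145 124 111  98  97 103 120 146 121]
 [144 124 117 133 124  97  98 104 115 135 126]
 [149 136 131 129 127 105  96 103 132 146 118]
 [ 84  84  76  95 100  95  98 107 113 135 133]
 [ 81  75  76  84  77  75  84 112  93 144 134]
 [ 76  80  69  85  91  78  80 112  78  97 138]
 [ 86  84  84  76  85  78  75  78  81  90  83]
 [ 76  72  76  87  74  71  68  74  69  80  76]
 [ 81  83  84  88  90 139 155 110  90  72  72]
 [ 74  94 161 161 153 160 170 166 149  69  75]]
```

Everything is in place, so I'm handing the job in.

```bash
python3 -c "
from plant import arm
print(arm.close_job());s=arm.read_state();print(s['clock'],s['tcp_pos'],s['grip_width'])"
```

```text
the job is handed in; nothing more can be done
None
the job is handed in; nothing more can be done
```

I finished every step in the order asked and handed the job in at about 25 s of the 69 s allowed. No verdict was reported.

- **Collar:** I lifted it from the die and stood it upright in the weighing boat while the box was still shut. A close-up after release showed it upright and centred.
- **Cover:** I swung it over until it met the stop. The wrist force rose from about 6 N to about 40 N, and the cover stayed up after I let go.
- **Plate:** I drew it straight up and held it over the boat with the tool at [0.413, -0.235, 0.163]. The tool is square to the front edge within 0.1°. The lower edge is about 10 cm above the bench, and the side camera shows it within about 2 px of where it should be.
- **Bystanders:** Template matching against earlier pictures shows no shift of the plunger, bottle or jar (match 1.0). The boat with its collar also shows none (0.93 to 0.96).

**Weakest check:** the open cover's final match was only 0.83, with no shift. I put that down to lighting and the arm's shadow, but I had used all 12 picture views and could not look again.

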